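# Press a label holder home behind the shelf lip

## Task

On the small plywood bench shelf, turn the black clamp knob clockwise (seen from above) to its stop, about a quarter turn, to free the sprung slide behind the steel lip. Then take the label holder that has a tongue on its back, push the tongue into the slot under the lip until the label plate is flush against the lip, and finish while still holding it pressed home: do not let go, as the sprung slide would push it out again. Leave everything else on the bench where it is.

Things in the scene. Friction and masses are not known exactly. Their poses are not given: they have to be found in the camera images.
- shelf: low plywood bench shelf, fixed, 300 mm wide, 170 mm deep, top 48 mm above the bench, with a 22 mm deep steel lip along its front edge (lip top at 74 mm). Two small fixed bins, 42 mm tall, stand on it 124 mm either side of the middle. Origin: middle of the front face, at bench level; x points in from the front, y left, z up
- slot_mouth (a point): centre of the mouth of the slot under the lip, in the shelf's front face, 54 mm above the bench. The slot is 80 mm wide, 12 mm high (48 to 60 mm above the bench), 22 mm deep and open behind. x points level into the slot, y left along the lip, z up
- slide (a joint): flat aluminium sprung slide behind the lip, m: 0 = forward, its front 27 mm behind the lip's front face; grows as it is pushed back along slot_mouth x, to 0.017 at most. Takes about 4 N at first, 9 N at 0.013, where the holder is home; springs forward when let go. With the knob locked it moves only 1 to 2 mm
- clamp_knob (a joint): clamp knob, rad: 0 = locked, grows as it is turned clockwise seen from above, stop at 1.5; starts between 0 and 0.25. Above about 1.0 its cam nose is clear of the slide. Turning takes about 0.05 N m; it stays where it is left
- clamp_grip (a point): centre of the knob's upright black grip bar, on its vertical axis, 93 mm above the bench and 88 mm behind slot_mouth along its x. The bar is 46 mm long, 14 mm thick, 70 to 108 mm above the bench, on a 44 mm disc; x runs along the bar and turns with it (along slot_mouth x at knob 0), y across its thickness
- holder: grey label holder with a tongue, 90 g, loose, upright on the bench, left or right of the shelf's front (the spare is at the other side). Along x: pull block 34 mm long, label plate 5 mm thick, 90 mm wide, 42 mm tall, then the tongue, 40 mm long, 70 mm wide, 6 mm thick (last 9 mm: 66 mm wide, 3 mm thick). Origin at the underside, at the plate's back face
- holder_grip (a point): centre of the holder's pull block, where it is gripped: 34 mm long (x), 30 mm wide (y), 42 mm tall; the point is 21 mm above the underside and 22 mm before the plate's back face. x points from block to tongue, z up
- holder_face (a point): centre of the back face of the holder's plate, 22 mm ahead (+x) of holder_grip at the same height, which is also the tongue's mid-height; same axes. Home: this point is at slot_mouth with the same axes, the plate touching the lip
- spare: the other grey holder: same 30 mm pull block and 90 mm plate but NO tongue, standing on the bench; leave it alone. Origin under its plate's back face
- jar: clear screw jar with steel cap, 64 mm across, 85 mm tall; leave alone. Origin under its centre
- tape: black tape measure 65 x 36 x 62 mm; leave alone. Origin under its centre
- driver: screwdriver lying on the bench; leave alone
- offcut: wooden offcut 160 x 45 x 18 mm lying flat; leave alone. Origin under its centre
- pencil: flat carpenter's pencil 150 x 14 x 8 mm lying on the bench; leave alone. Origin under its centre
- drill: cordless drill lying on its side, about 240 x 200 x 60 mm; leave alone
There are look-alikes about, which are no part of the job. Leave any orange look-alike of the holder alone.

How it is judged (in metres and radians):
On the way, in this order (a step that is already met when the one before it is completed fails the run):
1. the clamp knob is turned clockwise to free the slide (value of joint clamp_knob above 1.2 rad), for 0.2 s.
2. the holder is pressed home behind the lip, held by the fingers (x of holder_face in the frame of slot_mouth between -0.0025 and 0.004 m and y of holder_face in the frame of slot_mouth between -0.008 and 0.008 m and z of holder_face in the frame of slot_mouth between -0.006 and 0.006 m and angle between the x axis of holder_face and the x axis of slot_mouth, either way round below 0.07 rad and value of joint slide above 0.01 m and contact force between the fingers and holder above 2 N), for 0.2 s.
At the end, for the whole second after the job is handed in: Ends holding: plate within 2.5 mm of flush with the lip, within 8 mm sideways and 6 mm in height of the slot's centre, square within 0.07 rad, slide pushed back over 10 mm, fingers on the holder with over 2 N, knob past 1.2 rad (all of step 2 and value of joint clamp_knob above 1.2 rad); the arm keeps its last pose, push and grip.
It fails at once if something else on the bench is shifted more than 30 mm (distance of any of spare, jar, tape, driver, offcut, pencil, drill from where it was at the start of the episode above 0.03 m).
It also fails if it takes over 64 s, if anything falls off the work surface, if the arm or the gripper's body presses on something with over 40 N, if the wrist force passes 120 N, or if a joint passes its speed limit or range.

## Robot

A 6-joint arm with a two-finger parallel gripper is mounted at the origin on the work surface. World frame = base frame: x ahead of the robot, y to its left, z up, the work surface at z = 0. Lengths are in m, angles in degrees, forces in N, time in s.
With the tool pointing down it reaches from about 0.325 to 0.85 m from the base axis. Payload 15.5 kg.
Tool frame: the origin (TCP) lies midway between the tips of the shut fingers; the grasp point (between the pads) lies 19 mm behind it; z points along the fingers, y is the line along which they close (so a half turn about z gives the same grasp; the last joint's range is limited). The gripper opens to 91 mm and grips with 3 to 60 N. Pads are 32 mm wide; open, the fingers measure 118 mm over their backs; the gripper's body (76 mm by 178 mm) begins 60 mm behind the grasp point.
Start: joints at [-74.685, 28.281, 77.091, -0, 74.628, -5.472], TCP at [0.222, -0.584, 0.214] pointing down, gripper open.
Joint ranges: [-166.48, 166.48], [-47.26, 123.95], [12.59, 153.08], [-70.14, 250.14], [6.76, 159.57], [-176.63, 176.63]. Speed limits (degrees/s): [108.29, 108.29, 147.25, 172.46, 172.46, 172.46].

## Interface

Orientations are given as a 3x3 rotation matrix whose columns are the frame's x, y, z axes.
In Python, from bench import ctrl gives the robot as it stands. The module is installed in compiled form; this text tells all that it offers. Calls block until the motion is done:
- ctrl.goto(position, orientation): joint-space move of the TCP to a pose.
- ctrl.move_l(position, vel=0.15, ori=None, contact_N=None): straight line of the TCP; ori=None keeps the orientation; vel is the mean speed in m/s. With contact_N (N) it stops when the force on the tool has changed by that much, and returns True; else False.
- ctrl.movej(angles): joint-space move.
- ctrl.command_gripper(opening): opening from 0.0 (shut) to 1.0 (fully open); the grip force is fixed at half the most; returns when the fingers have stopped.
- ctrl.sleep(seconds).
- ctrl.ik(position, orientation): joint angles nearest the present ones, or None.
- ctrl.read_camera(name): name is "scene" or "top"; returns the picture (384x512x3 uint8, blue, green, red); there is no depth.
- ctrl.camera_params(name): a dict with "fx", "fy", "cx", "cy" (pixels), "pose" (4x4, takes a point from camera to world coordinates). Camera axes: x right, y up, looking along -z (the intrinsics and any distortion apply to the point x, -y, -z); pixel columns grow to the right and rows downward; lengths in m; the calibration is good to about 2 mm. A picture is of the moment at which its call begins. camera_params takes no time and is no camera call.
A pose or a line that the arm cannot do raises ctrl.MotionError and nothing moves.
- ctrl.sign_off(): hands the job in; it is judged then, once.
Readings, each from a call of its own:
- ctrl.current_t(): time.
- ctrl.current_q(): joint angles.
- ctrl.current_dq(): joint speeds.
- ctrl.current_effort(): joint torques, N m.
- ctrl.current_tool_pos(): TCP position.
- ctrl.current_eef_rot(): TCP orientation.
- ctrl.current_contact_force(): force on the tool from outside, world axes, zero at the start.
- ctrl.current_wrist_torque(): the same for the moment, N m.
- ctrl.current_grip_width(): opening from 0.0 (shut) to 1.0 (fully open).
- ctrl.current_grasp_force(): force on a finger pad.
Only numpy, scipy, OpenCV 4.12 (cv2) and the standard library are available. Lean on these libraries where they do the work, as an engineer would, in place of code of your own. Each camera call takes 0.05 s, during which the arm holds its last target. There are 200 camera calls.

## Working session

There is one attempt and no reset: what is moved stays moved. The work goes in short steps, each a Python script; the robot and the scene stay as the last script left them, time stands still between calls to the robot, and variables do not carry over. Pictures are saved under pics/ and viewed, at most 10 in all, crops included, and the job is handed in when it is done.

```bash
mkdir -p pics
python3 - <<'E'
from bench import ctrl
import cv2
for n in("scene","top"):
    cv2.imwrite(f"pics/{n}0.png",cv2.resize(ctrl.read_camera(n),(800,600),interpolation=cv2.INTER_CUBIC))
    print(ctrl.camera_params(n))
E
```

```text
{'fx': 385.4290689752797, 'fy': 385.4290689752797, 'cx': 260.9803562070012, 'cy': 188.35283238585757, 'pose': array([[ 0.4931096 , -0.6372532 ,  0.59224259,  1.30544916],
       [ 0.86995479,  0.35756381, -0.33959797, -0.48004375],
       [ 0.00464537,  0.6826833 ,  0.73069962,  1.09514258],
       [ 0.        ,  0.        ,  0.        ,  1.        ]])}
{'fx': 401.4130309146411, 'fy': 401.4130309146411, 'cx': 256.55485879062655, 'cy': 190.77816906418158, 'pose': array([[-0.00650486,  0.99280658, -0.11955242,  0.34280413],
       [-0.99958136, -0.00308505,  0.02876794, -0.00593287],
       [ 0.02819217,  0.11968951,  0.99241102,  1.21272369],
       [ 0.        ,  0.        ,  0.        ,  1.        ]])}
```

View pics/scene0.png

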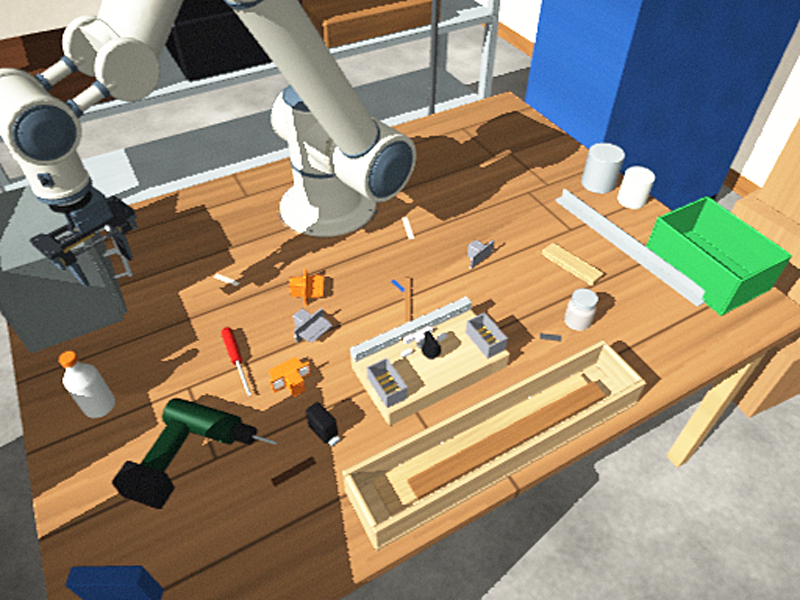

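View pics/top0.png

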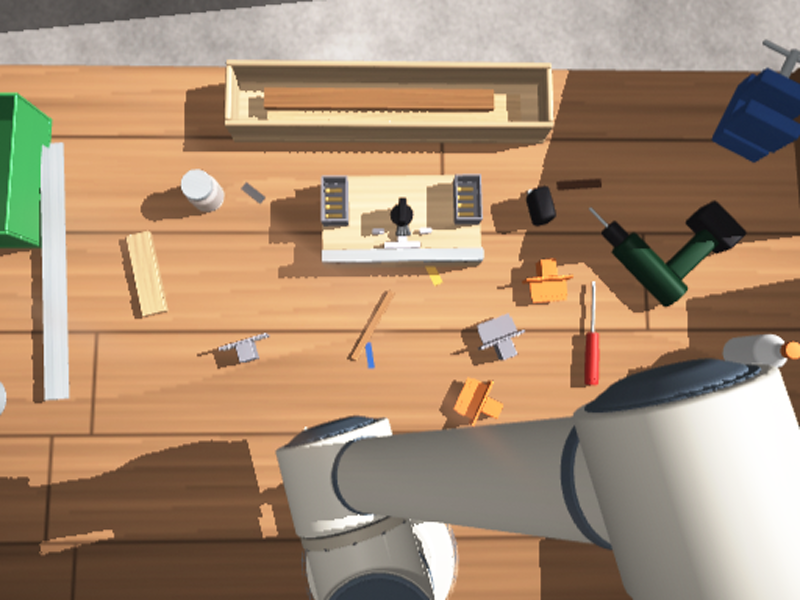

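The scene shows the shelf with the black knob at top-view pixel (402,212). These could be taken for the holder (top-view pixels):
- Grey at (497,337), with a broad tongue towards the upper left.
- Grey at (245,348), with a plate and block only, so this is the spare.
- Orange at (548,280) and orange at (475,400), both look-alikes.

I choose the grey one at (497,337) and will check it in a close crop.

Run:
```python
from bench import ctrl
import cv2
im=ctrl.read_camera("top"); cv2.imwrite("pics/raw_top.png",im)
cv2.imwrite("pics/crop1.png",cv2.resize(im[106:240,200:350],None,fx=4.4,fy=4.4,interpolation=cv2.INTER_CUBIC))
```

```text
(no output)
```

View pics/crop1.png

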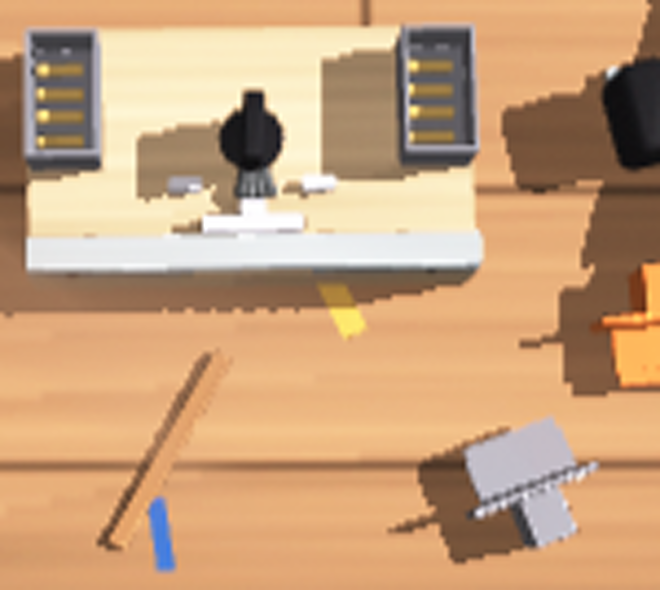

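The crop confirms the grey holder with a tongue (its plate runs from crop pixel (472,515) to (597,465), and the tongue points up-left). The knob bar lies nearly along the shelf's x axis. Next I turn these pixels into positions.

```bash
cat > h.py <<'E'
from bench import ctrl
import numpy as np, cv2
from scipy.optimize import least_squares
def world(uv,z,cam="top"):
    p=ctrl.camera_params(cam);T=p["pose"]
    d=T[:3,:3]@np.array([(uv[0]-p["cx"])/p["fx"],-(uv[1]-p["cy"])/p["fy"],-1])
    return T[:3,3]+d*(z-T[2,3])/d[2]
def proj(P,cam="top"):
    p=ctrl.camera_params(cam);T=p["pose"]
    c=(np.asarray(P)-T[:3,3])@T[:3,:3]
    return np.c_[p["cx"]+p["fx"]*c[:,0]/-c[:,2],p["cy"]-p["fy"]*c[:,1]/-c[:,2]]
def place(v,P):
    P=np.asarray(P,float);c,s=np.cos(v[2]),np.sin(v[2])
    return np.c_[v[0]+c*P[:,0]-s*P[:,1],v[1]+s*P[:,0]+c*P[:,1],P[:,2]]
def fit(P,uv,v0,cam="top"):
    r=least_squares(lambda v:(proj(place(v,P),cam)-uv).ravel(),v0,loss="soft_l1")
    return r.x,(proj(place(r.x,P),cam)-uv)
E
python3 - <<'E'
from h import *
np.set_printoptions(precision=4,suppress=True)
C=lambda a:np.array(a)/4.4+[200,106]-0.4
S=[[0,.15,.074],[0,-.15,.074],[.022,.15,.074],[.022,-.15,.074],[.17,.15,.048]]
v,e=fit(S,C([[28,270],[482,264],[28,237],[482,232],[28,30]]),[.6,0,0]);print("shelf",v,e.tolist())
H=[[-.0025,.045,.042],[-.0025,-.045,.042],[.04,.033,.0225],[.04,-.033,.0225],[-.039,.015,.042],[-.039,-.015,.042]]
w,e=fit(H,C([[473,514],[597,465],[465,457],[555,420],[540,546],[577,530]]),[.4,-.2,.3]);print("holder",w,e.tolist())
for u in ([253,95],[253,140]):print("bar",world(C([u])[0],.108))
print(place(v,[[.088,0,.093]]),place(w,[[-.022,0,.021]]))
E
```

```text
shelf [ 0.5509 -0.0429  0.0122] [[-0.4432275283496381, 0.06899465647248348], [0.4783647545254439, 0.04188225464389461], [-0.4703091122840135, 0.026984215574344717], [0.2168058897631795, -0.16547494757872983], [0.2089978519723843, 0.004175862165297417]]
holder [ 0.4083 -0.2294  0.3724] [[0.49707674551655145, 0.23718102983877998], [0.49821990096052104, 0.0445441226458172], [-0.4458778746751477, -1.3047515412918642], [-0.6142861683999286, -0.9900414067053305], [-0.4856193813966456, 0.8181964664310897], [0.520377732284885, 0.6454675238709626]]
bar [ 0.657  -0.0407  0.108 ]
bar [ 0.6274 -0.0405  0.108 ]
[[ 0.6389 -0.0418  0.093 ]] [[ 0.3878 -0.2374  0.021 ]]
```

```bash
cat >> h.py <<'E'
def down(yaw,flip=False):   # tool y across direction 'yaw', pointing down
    c,s=np.cos(yaw),np.sin(yaw);k=-1 if flip else 1
    return np.array([[-c*k,-s*k,0],[-s*k,c*k,0],[0,0,-1.]])
def best(p,yaw):            # whichever half-turn keeps joint 6 central
    o=[(abs(q[5]),i) for i in(0,1) for q in[ctrl.ik(p,down(yaw,i))] if q is not None]
    return bool(min(o)[1])
SH=[0.5509,-0.0429,0.0122]; HO=[0.4083,-0.2294,0.3724]
E
python3 - <<'E'
from h import *
np.set_printoptions(precision=3,suppress=True)
p=place(SH,[[.088,0,.078]])[0]; y0=SH[2]-.1
f=best(p,y0-.7); print(f,[ctrl.ik(p,down(a,f)) for a in(y0,y0-1.35)])
ctrl.goto(p+[0,0,.1],down(y0,f)); ctrl.move_l(p,.1)
ctrl.command_gripper(0); print(ctrl.current_grip_width()*91,ctrl.current_grasp_force())
for a in np.linspace(0,1.32,9)[1:]:
    ctrl.goto(p,down(y0-a,f)); print(ctrl.current_t(),ctrl.current_contact_force(),ctrl.current_wrist_torque()[2])
print(ctrl.current_tool_pos()-p)
E
```

```text
False [array([ -9.087,  37.88 ,  82.684,  -0.   ,  59.435, -94.056]), array([ -9.087,  37.88 ,  82.684,  -0.   ,  59.435, -16.707])]
13.761529939620939 29.978754222393036
5.175 [ 2.859  4.117 -1.358] -0.060246666524188024
5.4583 [ 2.274  6.17  -0.895] -0.03075294133811814
5.7417 [ 2.794  4.929 -0.922] -0.08246687194759687
6.025 [ 2.747  5.83  -1.811] -0.051619024232804955
6.3083 [ 2.56   5.229 -2.161] -0.06949323961150125
6.5917 [ 2.628  6.334 -0.181] -0.06888409963189697
6.875 [ 4.027  5.86  -2.647] -0.018744276821495008
7.1583 [ 3.768  6.037 -1.056] -0.013511317935077406
[0.    0.001 0.   ]
```

Run:
```python
from h import *
np.set_printoptions(precision=4,suppress=True)
ctrl.command_gripper(.6)
p=ctrl.current_tool_pos(); ctrl.move_l(p+[0,0,.09],.2)
g=place(HO,[[-.028,0,.008]])[0]; f=best(g,HO[2]); print(f)
ctrl.goto(g+[0,0,.12],down(HO[2],f)); 
print(ctrl.move_l(g,.12,contact_N=6),ctrl.current_tool_pos()-g)
ctrl.command_gripper(0); print(ctrl.current_grip_width()*91,ctrl.current_grasp_force(),ctrl.current_contact_force())
ctrl.move_l(ctrl.current_tool_pos()+[0,0,.10],.12)
q=place(SH,[[-.12,0,.108]])[0]; f2=best(q,SH[2]); print(f2)
q=place(SH,[[-.12,0,.108]])[0]; ctrl.goto(q,down(SH[2],f)); print(ctrl.current_t(),ctrl.current_tool_pos()-q)
t=ctrl.read_camera("top"); s=ctrl.read_camera("scene"); cv2.imwrite("pics/rs.png",s);cv2.imwrite("pics/rt.png",t)
k=lambda im:cv2.resize(im,None,fx=4,fy=4,interpolation=cv2.INTER_CUBIC)
cv2.imwrite("pics/two.png",np.hstack([k(s[160:280,190:290]),k(t[100:220,210:310])]))
```

```text
True
False [ 0.0003 -0.0001  0.0004]
29.99711442035347 29.989801347255707 [ 0.2645 -0.1588  6.6584]
True
13.225 [-0.0001 -0.0005 -0.0003]
```

View pics/two.png

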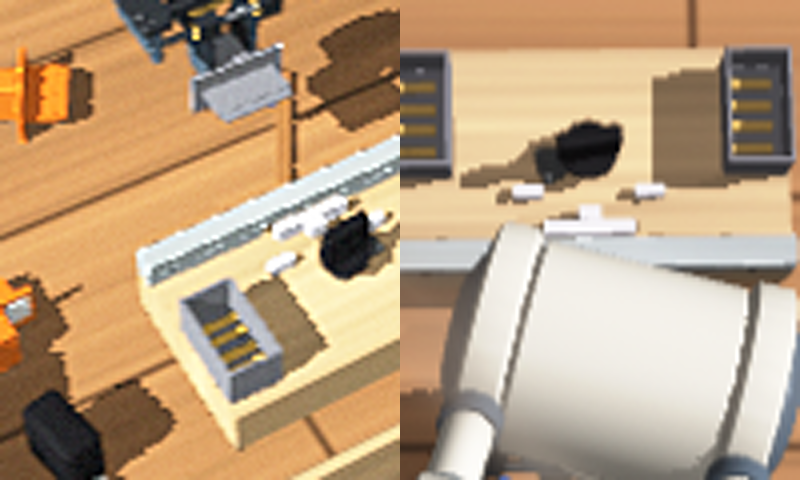

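The tongued holder is in the grip (left half, tongue at about (240,100)) and the knob bar is now nearly crosswise. I check the in-hand pose and height by overlaying the prediction.

Run:
```python
from h import *
s=cv2.imread("pics/rs.png"); k=7; x0,y0=230,163
im=cv2.resize(s[y0:y0+36*2,x0:x0+56],None,fx=k,fy=k,interpolation=cv2.INTER_CUBIC); raw=im.copy()
t=ctrl.current_tool_pos(); c=[t[0]+.028,t[1],SH[2]]
P=[[0,.045,.142],[0,-.045,.142],[0,-.045,.1],[0,.045,.1],[.04,.033,.1225],[.04,-.033,.1225],[0,.035,.124],[0,-.035,.124]]
for u in (proj(place(c,P),"scene")-[x0,y0]+.5)*k: cv2.circle(im,tuple(map(int,u)),2,(0,0,255),-1)
L=[[0,.04,.06],[0,-.04,.06],[0,.15,.074],[0,-.15,.074],[.022,-.15,.074]]
for u in (proj(place(SH,L),"scene")-[x0,y0]+.5)*k: cv2.circle(im,tuple(map(int,u)),2,(0,255,0),-1)
cv2.imwrite("pics/ov.png",np.hstack([raw,im]))
```

```text
(no output)
```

View pics/ov.png

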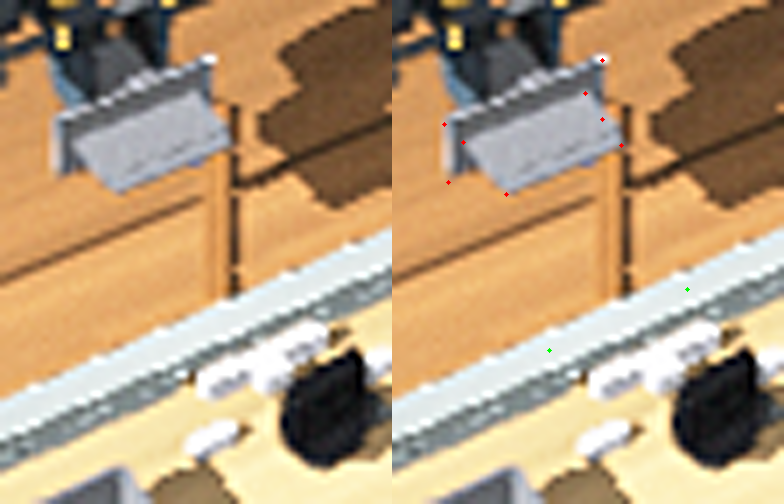

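Prediction and picture agree to about 1 px. I start the insertion with contact sensing.

Run:
```python
from h import *
np.set_printoptions(precision=4,suppress=True)
R=ctrl.current_eef_rot()
at=lambda x,y=0,z=.041:place(SH,[[x-.028,y,z]])[0]
def rel():
    d=ctrl.current_tool_pos(); c,s=np.cos(SH[2]),np.sin(SH[2]); e=d-at(0); return np.array([c*e[0]+s*e[1],c*e[1]-s*e[0],e[2]])
ctrl.move_l(at(-.06),.12); print("pre",rel(),ctrl.current_contact_force())
h=ctrl.move_l(at(-.016),.03,contact_N=3); print(h,rel(),ctrl.current_contact_force())
if not h:
    for x in np.arange(-.014,.0001,.002):
        ctrl.move_l(at(x),.02); print(x,rel(),ctrl.current_contact_force(),ctrl.current_wrist_torque())
print(ctrl.current_t())
```

```text
pre [-0.0602 -0.0001  0.0003] [-0.139  -0.9753 -1.2264]
False [-0.0162  0.     -0.    ] [ 0.6642 -0.6148 -0.1668]
-0.014 [-0.0139 -0.      0.    ] [-0.0099  0.6608  0.2084] [ 0.0084  0.0472 -0.0182]
-0.012 [-0.0126  0.0001 -0.0001] [-4.3917 -1.3386  0.7385] [-0.1435  0.7309  0.0215]
-0.01 [-0.0105  0.0001 -0.0002] [-4.4798 -0.8317 -1.6228] [-0.0587  0.9091  0.0851]
-0.008 [-0.0086  0.0001 -0.0002] [-5.7172 -0.4849 -0.2556] [-0.0234  1.0371  0.0564]
-0.006 [-0.0067  0.0001 -0.0002] [-6.2812 -0.036   0.5564] [-0.0669  1.0661  0.1336]
-0.004 [-0.0048  0.0001 -0.0002] [-7.0514 -0.3778  0.2606] [-0.0878  1.1616  0.0481]
-0.002 [-0.003   0.0001 -0.0002] [-6.2545 -1.3939  0.186 ] [-0.0385  1.2945  0.1649]
0.0 [-0.0012  0.0002 -0.0003] [-6.7692 -0.4484  0.4739] [-0.1078  1.4296  0.135 ]
17.7083
```

Run:
```python
from h import *
np.set_printoptions(precision=4,suppress=True)
for x in np.arange(.001,.008,.001):
    p=place(SH,[[x-.028,0,.041]])[0]
    ctrl.move_l(p,.02); ctrl.sleep(.1); f=np.mean([ctrl.current_contact_force() for _ in range(3)],0)
    print(x,ctrl.current_tool_pos()-place(SH,[[-.028,0,.041]])[0],f,ctrl.current_wrist_torque()[1])
    if f[0]<-16: break
ctrl.sleep(.4);print(ctrl.current_contact_force(),ctrl.current_grasp_force(),ctrl.current_t())
s=ctrl.read_camera("scene");t=ctrl.read_camera("top");k=lambda im:cv2.resize(im,None,fx=5,fy=5,interpolation=cv2.INTER_CUBIC)
cv2.imwrite("pics/end.png",np.hstack([k(s[170:270,215:295]),k(t[110:210,230:300])]))
```

```text
0.001 [-0.0006  0.0002 -0.0003] [-10.526   -1.0308   1.0206] 1.6590058230413811
0.002 [-0.0005  0.0002 -0.0004] [-14.3652  -2.7271   2.8584] 2.250438236092486
0.003 [-0.0004  0.0002 -0.0006] [-18.7366  -3.5995   5.8344] 2.826809375455583
[-16.9401  -3.3619   4.696 ] 30.00811904668808 19.1583
```

View pics/end.png

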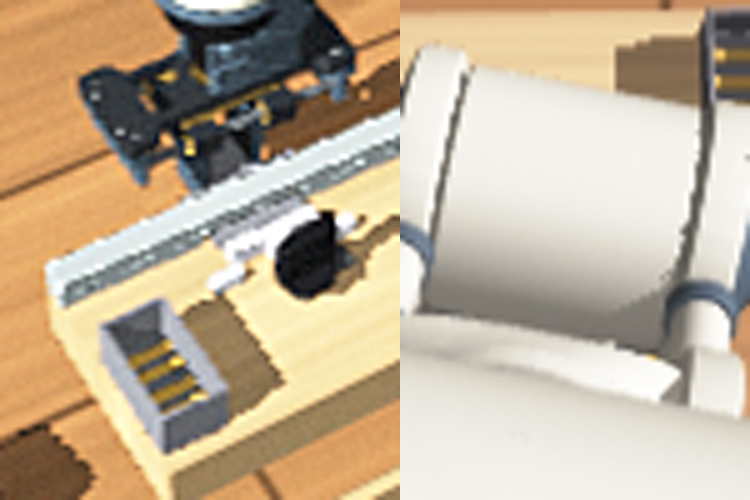

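The picture shows the plate seated against the lip, with the tongue out behind it pushing the slide back. The advance stalled as the force rose from about 7 to 18 N, so it is home. I hand in now.

```bash
python3 -c "
from bench import ctrl
print(ctrl.sign_off())"
```

```text
the job is handed in; nothing more can be done
None
```

The job is handed in with the knob turned to about 1.4 rad and the tongued holder pressed flush against the lip, still gripped at 30 N and pushed with about 17 N; sign-off returned no verdict.

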